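# Clamp up a laminated acetate block

## Robot

A 6-joint arm with a two-finger parallel gripper is mounted at the origin on the work surface. World frame = base frame: x ahead of the robot, y to its left, z up, the work surface at z = 0. Lengths are in mm, angles in rad, forces in N, time in s.
With the tool pointing down it reaches from about 275 to 1000 mm from the base axis. Payload 8.4 kg.
Tool frame: the origin (TCP) lies midway between the tips of the shut fingers; the grasp point (between the pads) lies 19 mm behind it; z points along the fingers, y is the line along which they close (so a half turn about z gives the same grasp; the last joint's range is limited). The gripper opens to 85 mm and grips with 20 to 120 N. Pads are 22 mm wide; open, the fingers measure 114 mm over their backs; the gripper's body (76 mm by 85 mm) begins 54 mm behind the grasp point. The pads swing forward as they close: fully open they stand 13 mm farther back than shut.
Start: joints at [1.099, 0.353, 1.633, -0, 1.155, -0.002], TCP at [282.941, 557.29, 231.281] pointing down, gripper open.
Joint ranges: [-2.63, 2.63], [-0.92, 2.1], [0.06, 2.66], [-1.3, 4.44], [0, 2.69], [-3.02, 3.02]. Speed limits (rad/s): [2.22, 2.22, 2.79, 3.14, 3.14, 3.14].

## Interface

Orientations are given as [roll, pitch, yaw] about the fixed x, y, z axes, in that order (R = Rz(yaw) Ry(pitch) Rx(roll)).
In Python, from rig import r gives the robot as it stands.
- The arm moves only by the shell command python3 -m inch 'ROWS' [OPENING] [FORCE]. ROWS is JSON, a list that holds one entry, the list of rows, each a list of 6 numbers: the shift along the tool's x, y, z scaled (see below), then the turn, a rotation vector about the tool's x, y, z scaled (see below). In form: [[[tx, ty, tz, wx, wy, wz], ...]]. A call has 1 to 8 rows; each row is the pose to reach, as a shift and turn from the pose commanded when the call began, along the tool's axes at that moment, turning the shorter way round; what a row does not reach only later rows make up. The controller multiplies each number of a shift by 20 cm and each number of a turn by pi rad. A row lasts 1/12 s, in which the tool goes at most 41.7 mm and 7.16 degrees, less where a joint would pass 70% of its speed; a pose out of reach is approached as far as the arm can. A call with a number of a shift or a turn outside -1 to 1 is refused whole. A call with a gripper value outside its range is refused whole. OPENING is the gripper's target within -1 to 1 (fully open at 1, half-way at 0, shut at -1), set as the call begins (- or left out, the last holds). The fingers move at their own pace and stop on an object; FORCE is the grip in N (left out, the last holds). Time passes only in rows, so rows that repeat a pose let the fingers close. It gives the time, the measured TCP pose, the force, the opening and the grip force at its end, in the units of the state.
- r.sense(): the state, without advancing time (a new reading comes with each control period).
- r.grab_frame(name): name is "side" or "top" or "wrist"; returns the picture (384x512x3 uint8, red, green, blue); there is no depth.
- r.camera_info(name): a dict with "K" (3x3 intrinsics, pixels), "rvec" (rotation vector, rad) and "tvec" (3), from world to camera coordinates, as OpenCV has them; the wrist camera has in their place "mount" (4x4, takes a point from camera to tool coordinates, whose origin is the TCP and whose axes are the flange's). Camera axes: x right, y down, z forward; pixel columns grow to the right and rows downward; lengths in mm; the calibration is good to about 2 mm. A picture is of the moment at which its call begins: read the wrist's pose just before it. camera_info takes no time and is no camera call.
- r.sign_off(): hands the job in; it is judged then, once.
The state is a dict: "clock": time; "qpos": joint angles; "qvel": joint speeds; "joint_efforts": joint torques, N m; "eef_pos": TCP position; "tcp_rot": TCP orientation; "contact_force": force on the tool from outside, world axes, zero at the start; "wrist_torque": the same for the moment, N m; "opening": opening from 0.0 (shut) to 1.0 (fully open); "grasp_force": force on a finger pad.
Only numpy, scipy, OpenCV 4.12 (cv2) and the standard library are available. Lean on these libraries where they do the work, as an engineer would, in place of code of your own. Each camera call takes 0.05 s, during which the arm holds its last target. There are 200 camera calls.

## Task

The two acetate halves have been brushed with solvent and must be clamped face to face into one block: stand the loose half on the base plate in the clamp's throat beside the half already there, broad face to broad face and their ends flush. Then squeeze the clamp's trigger against its handle, again and again, until the far jaw grips both halves firmly but without denting them, and let go. Tighten with the trigger only, not by pushing on the far jaw, and leave the jar, the small bottle and the screwdriver alone.

Things in the scene. Friction and masses are not known exactly. Their poses are not given: they have to be found in the camera images.
- clamp: One-hand ratchet bar clamp, yellow, steel bar, lying on its side, fixed on a steel base plate (x -45 to 135, y -103 to 97 mm, 14 mm thick, 4 kg: it stays put). Origin on the counter under the bar's axis, mid housing (x -30 to 22, y -24 to 18, z 14 to 46 mm). x runs along the bar to the far jaw, y square to it towards the jaw tips, z up; handle and trigger point to -y. It cannot be opened again
- handle_back (a point): On the back face (looking to -x of the clamp) of the fixed pistol handle: x -30, y -55, z 29 mm of the clamp; axes as the clamp's. The handle fills x -30 to -10, y -99 to -21, z 14 to 42 mm; its foot, y -99 to -77, flares out to x -36. Handle and trigger can be spanned from above by a gripper opened to 75 mm or more
- near_pad_face (a point): Centre of the rubber pad of the near jaw, which is fixed to the housing: x 27, y 64, z 29 mm of the clamp; the face looks to +x. Both pads span y 44 to 86, z 16 to 42 mm. The bar (17 mm wide in y, centred at y 0, z 26 to 34 mm) bounds the throat below the pads. Axes as the clamp's
- clamp_trigger: Grey trigger, z 20 to 40 mm, in front of the handle, hinged about an upright pin at x 8, y 12, z 30 mm of the clamp (its origin). It swings 0.42 rad towards the handle to a stop and springs back when let go. A whole squeeze draws the far jaw in by about 8 mm and the ratchet keeps it there, in steps of 1 mm. Its axes are the clamp's at rest and turn with it
- trigger_front (a point): Front of the trigger's finger swell (upright cylinder, 5 mm radius), at rest x 28, y -55, z 29 mm: 58 mm from handle_back, 30 mm at its stop. A hook at y -76 stands 5 mm further out. Return spring 2 to 3.5 N here. With the halves tight it goes hard well before its stop. 8 N on it gives about 6 N at the jaw, 13 N about 17 N, 18 N over 30 N; one finger pushing alone may give twice the set grip
- clamp_bar: Toothed steel bar with the far jaw; it slides along the clamp's x towards the near jaw as the trigger is squeezed. Origin 14 mm above the counter under the bar's axis, in the plane of the far pad's face; axes as the clamp's. The far jaw spans x 8 to 26, y -12 to 88, z 0 to 30 mm of this frame. At the start the pads are 58 to 75 mm apart. The bar sticks out up to 90 mm behind the housing
- far_pad_face (a point): Centre of the face of the far jaw's rubber pad, which looks to -x of the clamp, at y 64, z 29 mm of the clamp. The pad is soft: it yields 1 mm for every 3.5 N. Axes as the clamp's
- half_a: Acetate half-block that already stands on the base plate in the throat, up to 4 mm off the near jaw's pad: 16 mm (x) by 44 mm (y) by 32 mm high (z), 35 g, honey brown, loose. Origin at its centre, 30 mm above the counter. Its x is along the clamp's x
- half_b: The loose half-block, same shape, size and colour, standing on the counter outside the clamp. Origin at its centre, 16 mm above the counter; x across the 16 mm, y along the 44 mm, z up. A clamping force of 8 N or more holds the halves; above 40 N they dent
- jar: Bystander: glass jar with white lid, 52 mm diameter, 50 mm high; origin under its centre
- cleaner: Bystander: small blue bottle, 38 mm diameter, 95 mm high; origin under its centre
- screwdriver: Bystander: small screwdriver 150 mm long lying along its x; origin under its middle
There are look-alikes about, which are no part of the job. Leave any purple or yellow look-alike of the half_a alone.

How it is judged:
By the outcome, as a careful person would: the job done as asked, in the order asked, and still so for the second after the job is handed in, with the robot touching nothing.
It also fails if it takes over 72 s, if anything falls off the work surface, if the arm or the gripper's body presses on something with over 40 N, if the wrist force passes 120 N, or if a joint passes its speed limit or range.

## Working session

There is one attempt and no reset: what is moved stays moved. The work goes in short steps, Python scripts to look and compute and a shell command to move; the robot and the scene stay as the last step left them, time stands still between calls to the robot, and variables do not carry over. Pictures are saved under pics/ and viewed, at most 11 in all, crops included, and the job is handed in when it is done.

```bash
ls; mkdir -p pics; python3 - <<'E'
from rig import r
import cv2,numpy as np
s=r.sense();print(s)
a=r.grab_frame("top");b=r.grab_frame("side");c=r.grab_frame("wrist")
for n,i in zip(("top","side","wrist"),(a,b,c)): cv2.imwrite(f"pics/{n}0.png",i[:,:,::-1])
for n in("top","side","wrist"):print(n,r.camera_info(n))
E
```

```text
pics
{'clock': 0.0, 'qpos': array([ 1.09862420e+00,  3.53621947e-01,  1.63414150e+00, -4.56564330e-06,
        1.15520778e+00, -2.39211534e-03]), 'qvel': array([ 0.00052478, -0.00067888,  0.0011901 , -0.0004803 , -0.00134947,
        0.00111448]), 'joint_efforts': array([ 8.52417506e-04, -6.05226946e+01, -3.42062902e+01, -6.57263786e-05,
        9.52901988e-03,  5.96473160e-05]), 'eef_pos': array([282.7091805 , 556.8651248 , 230.57489864]), 'tcp_rot': array([-3.14021408e+00,  8.76761534e-07,  2.67181449e+00]), 'contact_force': array([ 0.26138906, -0.43629081,  0.02399893]), 'wrist_torque': array([ 0.01823218, -0.00339751,  0.00287089]), 'grasp_force': 0.0, 'opening': 1.006159601502967}
top {'K': array([[390.73675094,   0.        , 258.38240122],
       [  0.        , 390.73675094, 193.63712497],
       [  0.        ,   0.        ,   1.        ]]), 'rvec': array([ 2.19428672, -2.17736319,  0.09131786]), 'tvec': array([-33.57171413, 620.0674791 , 942.1051025 ])}
side {'K': array([[377.36810036,   0.        , 251.05250828],
       [  0.        , 377.36810036, 194.1722159 ],
       [  0.        ,   0.        ,   1.        ]]), 'rvec': array([ 2.2374461 , -0.73638077,  0.29167494]), 'tvec': array([-501.66856271,  276.68880619,  607.00098343])}
wrist {'K': array([[322.92903774,   0.        , 259.33295445],
       [  0.        , 322.92903774, 190.33162442],
       [  0.        ,   0.        ,   1.        ]]), 'mount': array([[-1.97499653e-03, -9.65520947e-01, -2.60317884e-01,
         6.67342029e+01],
       [ 9.99997879e-01, -2.05902938e-03,  5.01066488e-05,
        -9.18524356e-01],
       [-5.84381191e-04, -2.60317233e-01,  9.65522965e-01,
        -1.43797693e+02],
       [ 0.00000000e+00,  0.00000000e+00,  0.00000000e+00,
         1.00000000e+00]])}
```

View pics/top0.png

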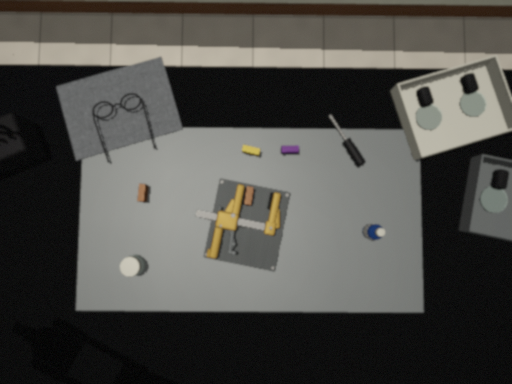

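View pics/side0.png

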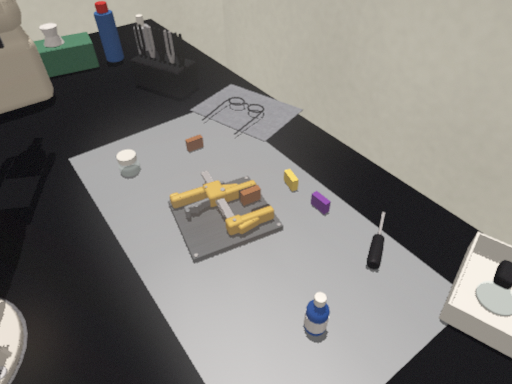

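The top view shows half_b (brown) at (142,193). Half_a, also brown, is in the clamp throat at (249,196). The yellow (251,150) and purple (290,150) blocks are look-alikes, the jar is at (130,266), the bottle at (376,232) and the screwdriver at (348,140). The clamp housing is at (228,221), with its bar running to the right.

```bash
cat > h.py <<'E'
import numpy as np,cv2
from scipy.spatial.transform import Rotation as R
from rig import r
def cam(n,s=None):
    i=r.camera_info(n);K=i["K"]
    if n=="wrist":
        s=s or r.sense();Rt=R.from_euler('xyz',s["tcp_rot"]).as_matrix();M=i["mount"]
        return K,Rt@M[:3,:3],Rt@M[:3,3]+s["eef_pos"]
    A=R.from_rotvec(i["rvec"]).as_matrix();return K,A.T,-A.T@i["tvec"]
def ray(c,px,z):
    K,A,o=c;px=np.atleast_2d(px).astype(float)
    d=(A@np.linalg.inv(K)@np.c_[px,np.ones(len(px))].T).T
    return o+d*((z-o[2])/d[:,2])[:,None]
def proj(c,P):
    K,A,o=c;q=(K@A.T@(np.atleast_2d(P)-o).T).T;return q[:,:2]/q[:,2:]
def blobs(img,lo,hi,amin=20):
    h=cv2.cvtColor(img,cv2.COLOR_RGB2HSV);m=cv2.inRange(h,np.array(lo),np.array(hi))
    cs,_=cv2.findContours(m,cv2.RETR_EXTERNAL,cv2.CHAIN_APPROX_NONE)
    return sorted([c for c in cs if cv2.contourArea(c)>=amin],key=cv2.contourArea,reverse=True)
BROWN=((3,90,50),(16,255,230));YEL=((17,140,90),(32,255,255))
def rect(c,cam_,z):
    P=ray(cam_,c[:,0,:],z)[:,:2].astype(np.float32);return cv2.minAreaRect(P)
E
python3 - <<'E'
from h import *
for n in("top","side"):
    im=cv2.imread(f"pics/{n}0.png")[:,:,::-1].copy();c=cam(n);print(n,c[2].round())
    h=cv2.cvtColor(im,cv2.COLOR_RGB2HSV)
    if n=="top":print(h[193,142],h[196,249],h[230,255],h[300,255],h[221,228])
    for k,z in((BROWN,32),(BROWN,46),(YEL,46)):
        for b in blobs(im,*k)[:4]:
            q=rect(b,c,z);print(z,b[:,0].mean(0).round(),cv2.contourArea(b),np.round(q[0],0),np.round(q[1],0),round(q[2]))
    if n=="top":
        # plate
        m=cv2.inRange(cv2.cvtColor(im,cv2.COLOR_RGB2GRAY),0,88)
        print(cv2.cvtColor(im,cv2.COLOR_RGB2GRAY)[[240,240,225],[230,255,190]])
        # plate corners by eye
        print(ray(c,[[220,180],[289,194],[274,270],[206,257],[198,214],[265,227]],14).round(0))
c=cam("wrist")
cv2.imwrite("pics/cmb.png",np.hstack([cv2.resize(cv2.imread("pics/top0.png")[140:290,110:310],(560,420),interpolation=cv2.INTER_CUBIC)]))
E
```

```text
top [547. -22. 987.]
[ 14 116 160] [ 14 119 161] [30  5 98] [ 40   5 141] [ 22 129 197]
32 [267.   8.] 1489.5 [1092.  -43.] [697.  28.] 90
32 [248. 196.] 136.5 [615.  -3.] [22. 44.] 81
32 [143. 193.] 114.0 [619. 254.] [21. 39.] 85
32 [74.  5.] 112.0 [1094.  438.] [ 29. 278.] 1
46 [267.   8.] 1489.5 [1084.  -43.] [687.  28.] 90
46 [248. 196.] 136.5 [614.  -4.] [22. 43.] 81
46 [143. 193.] 114.0 [618. 250.] [21. 39.] 85
46 [74.  5.] 112.0 [1086.  431.] [ 29. 274.] 1
46 [217. 239.] 200.0 [503.  67.] [33. 79.] 72
46 [276. 215.] 150.5 [570. -74.] [22. 99.] 78
46 [239. 202.] 76.5 [598.  17.] [10. 83.] 81
[106  92 157]
[[ 655.   67.   14.]
 [ 621. -105.   14.]
 [ 433.  -69.   14.]
 [ 463.   99.   14.]
 [ 569.  121.   14.]
 [ 538.  -46.   14.]]
side [ 269. -500.  612.]
32 [250. 194.] 260.5 [615.  -5.] [46. 54.] 79
32 [194. 143.] 133.5 [614. 239.] [59. 41.] 69
46 [250. 194.] 260.5 [607. -17.] [45. 53.] 79
46 [194. 143.] 133.5 [605. 222.] [57. 40.] 69
```

View pics/cmb.png

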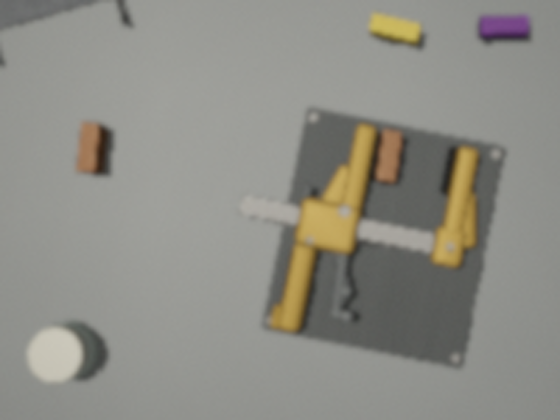

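The crop confirms half_b at crop (90,148), standing alone and brown. Half_a is at crop (389,157), next to the near jaw. Next I'll move above half_b, with the fingers across its 44 mm length.

```bash
cat >> h.py <<'E'
def plan(x,y,z,a):
    "a: world angle of tool y, deg; shift (20cm units) and turn (pi units) in tool axes"
    s=r.sense();A=R.from_euler('xyz',s["tcp_rot"]);B=R.from_euler('xyz',[180,0,a+90],degrees=True)
    t=A.inv().apply(np.array([x,y,z])-s["eef_pos"])/200;w=(A.inv()*B).as_rotvec()/np.pi
    print("plan",t.round(4),w.round(4),"t",round(s["clock"],2),"pos",s["eef_pos"].round(1),"F",s["contact_force"].round(1),"open",round(s["opening"],3),"grip",round(s["grasp_force"],1))
E
python3 -c "
from h import *
plan(618,252,150,-5)"
```

```text
plan [-2.1849 -0.6004  0.4042] [-3.000e-04  2.000e-04  3.782e-01] t 0.15 pos [282.8 557.  230.7] F [ 0.8 -0.3 -0.8] open 0.997 grip 0.0
```

```bash
python3 -m inch '[[[-1,-0.27,0.1,0,0,0.19],[-1,-0.27,0.1,0,0,0.19],[-1,-0.27,0.1,0,0,0.19],[-1,-0.27,0.1,0,0,0.19],[-1,-0.27,0.1,0,0,0.19],[-1,-0.27,0.1,0,0,0.19]]]' 1 40; python3 -c "
from h import *
plan(618,252,150,-5)"
```

```text
clock: 0.65
eef_pos: [441.0, 413.7, 210.3]
tcp_rot: [-3.141, 0.003, 2.065]
contact_force: [-0.4, -0.1, -0.0]
opening: 1.003
grasp_force: 0.0
plan [-1.1306  0.3959  0.3043] [1.000e-04 9.000e-04 1.851e-01] t 0.65 pos [441.  413.7 210.3] F [-0.4 -0.1 -0. ] open 1.003 grip 0.0
```

```bash
python3 -m inch '[[[-1,0.35,0.3,0,0,0.185],[-1,0.35,0.3,0,0,0.185],[-1,0.35,0.3,0,0,0.185],[-1,0.35,0.3,0,0,0.185],[-1,0.35,0.3,0,0,0.185],[-1,0.35,0.3,0,0,0.185],[-1,0.35,0.3,0,0,0.185]]]'; python3 - <<'E'
from h import *
plan(618,252,150,-5)
s=r.sense();im=r.grab_frame("wrist");cv2.imwrite("pics/w1.png",im[:,:,::-1]);c=cam("wrist",s)
for z in (32,):
  for b in blobs(im,*BROWN,100)[:4]:
    q=rect(b,c,z);print(b[:,0].mean(0),cv2.contourArea(b),np.round(q[0],1),np.round(q[1],1),round(q[2],1))
    print(ray(c,cv2.approxPolyDP(b,4,True)[:,0],z)[:,:2].round(0).tolist(), cv2.approxPolyDP(b,4,True)[:,0].tolist())
E
```

```text
clock: 1.23
eef_pos: [596.1, 274.5, 149.7]
tcp_rot: [-3.14, 0.001, 1.491]
contact_force: [0.1, -0.1, 0.6]
opening: 1.0
grasp_force: 0.0
plan [-0.1036  0.118  -0.0018] [-0.0005  0.0004  0.0024] t 1.23 pos [596.1 274.5 149.7] F [ 0.1 -0.1  0.6] open 1.0 grip 0.0
[288.73972603 196.82876712] 1251.0 [619.3 261.9] [21.9 43.5] 85.3
[[599.0, 275.0], [598.0, 253.0], [640.0, 249.0], [637.0, 271.0]] [[264, 184], [265, 209], [315, 209], [310, 184]]
```

View pics/w1.png

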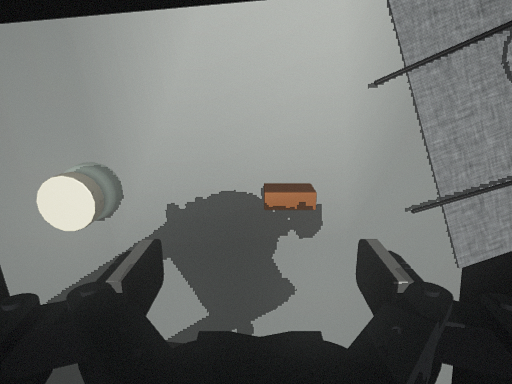

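The wrist view shows half_b with its top face at columns 264–315, rows 191–209, and its yaw is about −5.4°. The jar is on the left, well clear. I'll descend partway and look again.

```bash
python3 -m inch '[[[-0.105,0.13,0.4,0,0,0],[-0.105,0.13,0.4,0,0,0],[-0.105,0.13,0.4,0,0,0],[-0.105,0.13,0.4,0,0,0]]]'; python3 - <<'E'
from h import *
plan(620,253,1,-5.4)
s=r.sense();im=r.grab_frame("wrist");cv2.imwrite("pics/w2.png",im[:,:,::-1]);c=cam("wrist",s)
print(proj(c,[[620,258,32]]).round())
h=cv2.cvtColor(im,cv2.COLOR_RGB2HSV)
for b in blobs(im,*BROWN,100)[:3]:
    q=rect(b,c,32);print(b[:,0].mean(0),cv2.contourArea(b),np.round(q[0],1),np.round(q[1],1),round(q[2],1))
    a=cv2.approxPolyDP(b,4,True)[:,0];print(ray(c,a,32)[:,:2].round(0).tolist(),a.tolist())
    u=int(b[:,0,0].mean());print(b[:,0].min(0),b[:,0].max(0),h[b[:,0,1].min():b[:,0,1].max()+3,u,2].tolist())
E
```

```text
clock: 1.62
eef_pos: [616.7, 254.5, 69.4]
tcp_rot: [-3.137, 0.002, 1.495]
contact_force: [0.9, -0.2, -0.2]
opening: 0.998
grasp_force: 0.0
plan [-0.0056  0.0187  0.3418] [-0.0015  0.0006  0.0057] t 1.62 pos [616.7 254.5  69.4] F [ 0.9 -0.2 -0.2] open 0.998 grip 0.0
[[267. 211.]]
[265.31884058 205.04347826] 2618.5 [619.4 262. ] [22.8 43.5] 85.6
[[601.0, 275.0], [597.0, 253.0], [640.0, 250.0], [638.0, 272.0]] [[233, 186], [230, 222], [302, 222], [296, 186]]
[229 186] [302 223] [88, 90, 91, 94, 89, 90, 95, 91, 89, 91, 88, 90, 109, 158, 169, 168, 164, 170, 161, 163, 164, 162, 165, 161, 159, 163, 163, 155, 80, 88, 87, 87, 86, 87, 84, 84, 83, 82, 84, 81]
```

```bash
python3 -m inch '[[[-0.003,0.016,0.34,0,0,0.003],[-0.003,0.016,0.34,0,0,0.003],[-0.003,0.016,0.34,0,0,0.003],[-0.003,0.016,0.34,0,0,0.003]]]'; python3 -m inch '[[[0,0,0,0,0,0],[0,0,0,0,0,0],[0,0,0,0,0,0],[0,0,0,0,0,0],[0,0,0,0,0,0],[0,0,0,0,0,0],[0,0,0,0,0,0]]]' -0.4 30;  python3 -m inch '[[[0,0,-0.4,0,0,0],[0,0,-0.4,0,0,0],[0,0,-0.4,0,0,0],[0,0,-0.4,0,0,0],[0,0,-0.4,0,0,0]]]'; python3 - <<'E'
from h import *
plan(614,60,110,-10)
s=r.sense();im=r.grab_frame("wrist");cv2.imwrite("pics/w3.png",im[:,:,::-1]);c=cam("wrist",s)
for b in blobs(im,*BROWN,100)[:2]:
    z=s["eef_pos"][2]+31
    a=cv2.approxPolyDP(b,4,True)[:,0];print((ray(c,a,z)-s["eef_pos"])[:,:2].round(0).tolist(),a.tolist())
E
```

```text
clock: 2.0
eef_pos: [621.8, 254.7, 4.7]
tcp_rot: [-3.141, -0.0, 1.486]
contact_force: [-0.1, 0.8, 0.1]
opening: 1.002
grasp_force: 0.0
clock: 2.58
eef_pos: [623.2, 254.1, 5.5]
tcp_rot: [3.139, -0.001, 1.484]
contact_force: [-1.5, 0.4, 9.2]
opening: 0.509
grasp_force: 30.0
clock: 3.0
eef_pos: [622.2, 253.5, 83.9]
tcp_rot: [3.141, -0.0, 1.484]
contact_force: [-0.3, -0.3, -1.4]
opening: 0.507
grasp_force: 31.4
plan [-0.9673  0.0428 -0.1307] [ 0.0003 -0.0001  0.028 ] t 3.0 pos [622.2 253.5  83.9] F [-0.3 -0.3 -1.4] open 0.507 grip 31.4
[[-16.0, 25.0], [-21.0, 15.0], [-22.0, 1.0], [19.0, -3.0], [21.0, 11.0], [17.0, 22.0]] [[215, 219], [204, 245], [206, 280], [313, 280], [315, 247], [304, 219]]
```

```bash
python3 -m inch '[[[-0.8,0.03,-0.28,0,0,0.03],[-0.8,0.03,-0.28,0,0,0.03],[-0.8,0.03,-0.28,0,0,0.03],[-0.8,0.03,-0.28,0,0,0.03],[-0.8,0.03,-0.28,0,0,0.03],[-0.8,0.03,-0.28,0,0,0.03]]]';python3 -m inch '[[[-0.78,0.1,0,0,0,0],[-0.78,0.1,0,0,0,0],[-0.78,0.1,0,0,0,0],[-0.78,0.1,0,0,0,0],[-0.78,0.1,0,0,0,0],[-0.78,0.1,0,0,0,0]]]'; python3 - <<'E'
from h import *
plan(612,-60,140,-10)
s=r.sense();im=r.grab_frame("wrist");cv2.imwrite("pics/w4.png",im[:,:,::-1]);c=cam("wrist",s)
print(s["tcp_rot"])
for b in blobs(im,*BROWN,100)[:3]:
    a=cv2.approxPolyDP(b,3,True)[:,0];print(ray(c,a,46)[:,:2].round(1).tolist(),a.tolist())
E
```

```text
clock: 3.55
eef_pos: [614.0, 91.3, 139.0]
tcp_rot: [-3.141, 0.0, 1.387]
contact_force: [0.1, -0.5, -0.4]
opening: 0.507
grasp_force: 31.4
clock: 4.05
eef_pos: [605.4, -63.9, 137.8]
tcp_rot: [-3.139, -0.0, 1.388]
contact_force: [0.6, 1.0, -0.5]
opening: 0.507
grasp_force: 31.4
plan [ 0.0251  0.0291 -0.0111] [-0.0007 -0.0001 -0.0026] t 4.05 pos [605.4 -63.9 137.8] F [ 0.6  1.  -0.5] open 0.507 grip 31.4
[-3.13934643e+00 -1.89316699e-04  1.38795786e+00]
[[551.9, -98.6], [548.9, -129.6], [633.4, -144.4], [639.1, -115.6], [633.2, -90.6], [569.5, -77.9], [565.5, -78.0]] [[203, 246], [208, 281], [313, 280], [315, 247], [303, 219], [219, 218], [214, 219]]
[[594.3, 11.7], [595.5, 7.3], [619.5, 2.2], [593.7, 5.6], [591.1, -10.1], [633.8, -15.2], [635.4, -0.8], [609.4, 5.4], [610.3, 10.0], [602.8, 11.4], [602.2, 8.8], [598.7, 12.2], [599.5, 9.3], [596.3, 7.9]] [[226, 93], [229, 99], [264, 100], [227, 102], [228, 125], [288, 121], [287, 100], [249, 98], [249, 91], [238, 91], [238, 95], [232, 91], [234, 95], [230, 98]]
```

View pics/w4.png

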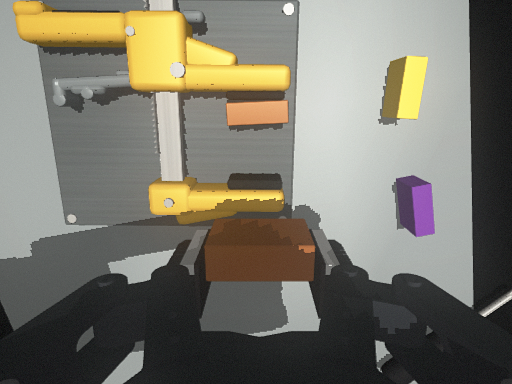

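The wrist view shows half_a's top face at columns 227–288, rows 101–124. The bar runs from (168,90) to (172,182), the far pad is at rows 174–188, and half_b is held at (260,250). I'll cast these edges to get the clamp frame.

```bash
python3 - <<'E'
from h import *
im=cv2.imread("pics/w4.png")
cv2.imwrite("pics/w4c.png",cv2.resize(im[0:235,20:310],(725,588),interpolation=cv2.INTER_CUBIC))
h=cv2.cvtColor(im,cv2.COLOR_BGR2HSV)
c=cam("wrist")
def f(n,a,b,z):
    P=ray(c,[a,b],z);d=P[1]-P[0];print(n,P[:,:2].round(1).tolist(),"ang",np.degrees(np.arctan2(d[1],d[0])).round(1),np.linalg.norm(d).round(1))
for u in(160,165,170,175): pass
g=cv2.cvtColor(im,cv2.COLOR_BGR2GRAY)
for v in(110,140,170):print(v,g[v,145:200].tolist())
for v in(20,80,150):print(v,g[v,285:303].tolist())
f("a front",(228,125),(288,121),46);f("a back",(227,102),(287,100),46)
f("plate R",(298,20),(294,150),14)
E
```

```text
110 [127, 129, 129, 131, 131, 131, 131, 128, 129, 127, 104, 125, 212, 208, 206, 209, 212, 208, 205, 203, 202, 204, 205, 201, 208, 207, 214, 211, 211, 212, 211, 218, 218, 179, 85, 93, 81, 78, 93, 143, 140, 137, 138, 137, 137, 139, 137, 139, 140, 141, 137, 139, 141, 140, 139]
140 [125, 125, 131, 127, 125, 124, 128, 127, 126, 131, 150, 137, 104, 115, 206, 205, 205, 207, 210, 207, 204, 198, 200, 202, 203, 203, 201, 207, 211, 206, 207, 207, 212, 214, 204, 157, 87, 91, 76, 71, 87, 133, 130, 128, 130, 129, 131, 126, 128, 130, 130, 129, 132, 130, 129]
170 [125, 124, 123, 125, 122, 124, 126, 126, 126, 125, 125, 127, 124, 123, 120, 121, 193, 202, 204, 205, 206, 207, 207, 199, 197, 201, 201, 200, 202, 204, 204, 204, 203, 207, 209, 213, 184, 108, 93, 83, 78, 75, 86, 131, 130, 127, 128, 129, 125, 130, 128, 126, 126, 129, 126]
20 [143, 141, 139, 142, 142, 143, 142, 142, 142, 142, 145, 141, 109, 128, 214, 210, 206, 207]
80 [206, 197, 192, 180, 154, 120, 137, 139, 137, 132, 99, 130, 222, 216, 216, 214, 213, 214]
150 [131, 131, 134, 136, 130, 136, 133, 114, 116, 185, 213, 211, 209, 211, 213, 214, 212, 213]
a front [[591.1, -9.0], [633.8, -14.1]] ang -6.8 43.0
a back [[593.7, 6.7], [635.4, 0.3]] ang -8.7 42.2
plate R [[655.5, 55.9], [637.3, -40.4]] ang -100.7 97.9
```

View pics/w4c.png

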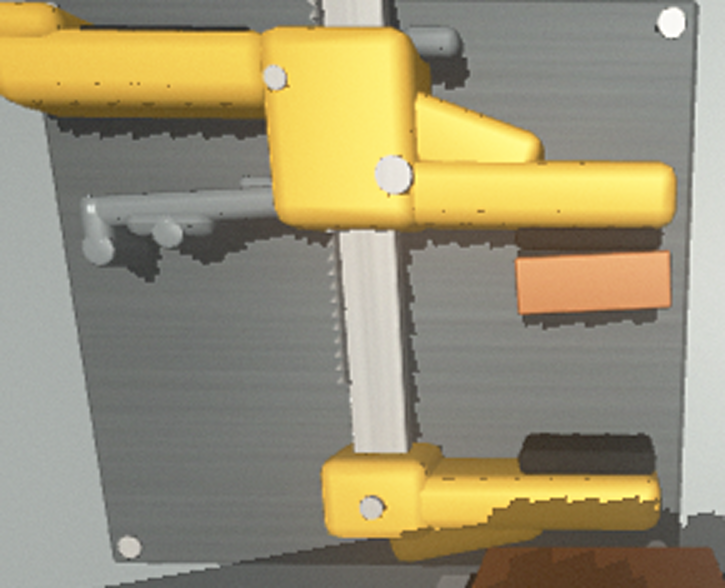

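```bash
python3 - <<'E'
from h import *
c=cam("wrist")
B=ray(c,[[167.2,110],[169.2,140],[170.8,170]],34)[:,:2];d=B[2]-B[0];a=np.degrees(np.arctan2(d[1],d[0]));print("bar",B.round(1).tolist(),a)
Rr=ray(c,[[298,20],[296.5,80],[293.5,150]],14)[:,:2];d=Rr[2]-Rr[0];print("R",np.degrees(np.arctan2(d[1],d[0])))
th=np.radians(-100.4);ex=np.array([np.cos(th),np.sin(th)]);ey=np.array([-ex[1],ex[0]])
print("sep bar-R (97)",((Rr-B.mean(0))@ey).round(1))
O=B.mean(0)
def L(n,px,z):
    P=ray(c,px,z)[:,:2]-O;print(n,np.c_[P@ex,P@ey].round(1).tolist())
L("nearpad",[[230,99.5],[284,99]],42)   # x=27, y 44..86
L("farpad",[[230,174],[280,174]],42)
L("a",[[227,102],[287,100],[288,121],[228,125]],46)
L("pl corner BL",[[65,224]],14) # 135,-103
L("screw pins",[[130,30.5],[177.5,70]],46)
L("farjaw front",[[150,186],[150,214]],44)
print("O",O,ex,ey)
E
```

```text
bar [[547.5, 9.5], [543.3, -12.3], [538.6, -35.2]] -101.21622065639201
R -100.92029045163571
sep bar-R (97) [98.1 98.1 97.2]
nearpad [[-29.9, 48.0], [-30.2, 86.6]]
farpad [[24.5, 46.6], [24.5, 84.5]]
a [[-28.2, 46.2], [-29.5, 88.4], [-15.0, 89.4], [-12.3, 46.5]]
pl corner BL [[75.5, -103.2]]
screw pins [[-74.4, -17.3], [-49.5, 12.7]]
farjaw front [[33.3, -14.3], [55.8, -16.3]]
O [543.16203484 -12.67239776] [-0.18051915 -0.98357147] [ 0.98357147 -0.18051915]
```

```bash
cat >> h.py <<'E'
TH=np.radians(-100.9);EX=np.array([np.cos(TH),np.sin(TH)]);EY=np.array([-EX[1],EX[0]]);O0=np.array([554.0,43.8])
def cp(x,y,z,a=-10.9): # plan to clamp coords
    p=O0+x*EX+y*EY;plan(p[0],p[1],z,a)
    q=r.sense()["eef_pos"][:2]-O0;print("clamp xy now",(q@EX).round(1),(q@EY).round(1))
def tocl(P):
    q=np.atleast_2d(P)[:,:2]-O0;return np.c_[q@EX,q@EY].round(1)
E
python3 -c "
from h import *
cp(61,67.5,60)"
```

```text
plan [ 0.1697 -0.0136  0.3898] [-0.0007 -0.0001  0.0028] t 4.1 pos [605.4 -62.8 137.9] F [-0.5  0.5  0.2] open 0.508 grip 31.4
clamp xy now 94.9 70.7
```

```bash
python3 -m inch '[[[0.17,-0.013,0.1,0,0,0.003],[0.17,-0.013,0.1,0,0,0.003],[0.17,-0.013,0.3,0,0,0.003],[0.17,-0.013,0.38,0,0,0.003],[0.17,-0.013,0.38,0,0,0.003]]]'; python3 - <<'E'
from h import *
cp(61,67.5,22)
s=r.sense();im=r.grab_frame("wrist");cv2.imwrite("pics/w5.png",im[:,:,::-1]);c=cam("wrist",s)
for b in blobs(im,*BROWN,100)[:3]:
    a=cv2.approxPolyDP(b,3,True)[:,0];print(tocl(ray(c,a,46)).tolist(),a.tolist())
    print("if held",tocl(ray(c,a,s["eef_pos"][2]+26.5)).tolist())
E
```

```text
clock: 4.52
eef_pos: [606.3, -27.1, 58.9]
tcp_rot: [-3.134, 0.001, 1.383]
contact_force: [-0.7, 0.2, -0.2]
opening: 0.509
grasp_force: 31.5
plan [-0.0061  0.015   0.1845] [-0.0024  0.0002  0.0009] t 4.52 pos [606.3 -27.1  58.9] F [-0.7  0.2 -0.2] open 0.509 grip 31.5
clamp xy now 59.8 64.8
[[52.7, 40.0], [67.3, 34.2], [87.4, 34.4], [87.1, 92.5], [67.0, 92.7], [52.0, 86.4]] [[214, 220], [204, 246], [206, 280], [313, 280], [315, 246], [304, 219]]
if held [[38.0, 46.2], [49.0, 41.8], [64.0, 42.0], [63.8, 85.5], [48.8, 85.6], [37.5, 80.9]]
[[22.9, 45.5], [26.9, 47.4], [30.5, 45.3], [46.2, 46.4], [43.4, 89.1], [28.8, 88.5], [25.3, 85.9], [27.3, 80.0], [24.8, 77.0], [25.3, 80.0], [23.8, 77.0], [21.8, 77.9], [23.3, 78.9], [21.3, 82.8]] [[223, 163], [227, 171], [223, 178], [226, 208], [310, 203], [310, 175], [305, 168], [293, 172], [287, 167], [293, 168], [287, 165], [289, 161], [291, 164], [299, 160]]
if held [[15.7, 50.3], [18.7, 51.7], [21.4, 50.1], [33.1, 51.0], [31.0, 82.9], [20.2, 82.5], [17.5, 80.5], [19.1, 76.1], [17.2, 73.9], [17.6, 76.1], [16.4, 73.9], [14.9, 74.6], [16.1, 75.3], [14.6, 78.2]]
```

View pics/w5.png

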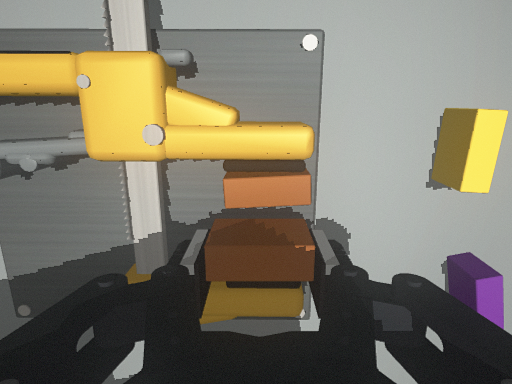

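The view shows half_a at columns 224–310, rows 171–207, with its front edge at clamp x 43–46 and its centre at y 67.5. Held half_b is clear of both half_a and the far jaw. I'll lower it now.

```bash
python3 -m inch '[[[-0.011,0.019,0,0,0,0.001],[-0.011,0.019,0.12,0,0,0.001],[-0.011,0.019,0.17,0,0,0.001],[-0.011,0.019,0.185,0,0,0.001],[-0.011,0.019,0.19,0,0,0.001],[-0.011,0.019,0.19,0,0,0.001]]]'; python3 -c "
from h import *
cp(62,68.3,19)"
```

```text
clock: 5.07
eef_pos: [613.2, -32.4, 25.9]
tcp_rot: [3.141, -0.0, 1.377]
contact_force: [-0.3, -0.2, 0.4]
opening: 0.506
grasp_force: 31.5
plan [ 0.0083 -0.0212  0.0345] [ 0.0001 -0.     -0.001 ] t 5.07 pos [613.2 -32.4  25.9] F [-0.3 -0.2  0.4] open 0.506 grip 31.5
clamp xy now 63.7 72.5
```

```bash
python3 -m inch '[[[0.008,-0.021,0.01,0,0,0],[0.008,-0.021,0.02,0,0,0],[0.008,-0.021,0.025,0,0,0],[0.008,-0.021,0.03,0,0,0],[0.008,-0.021,0.03,0,0,0],[0.008,-0.021,0.03,0,0,0]]]'; python3 -c "
from h import *
cp(62,68.3,19)"
```

```text
clock: 5.57
eef_pos: [609.1, -30.0, 19.5]
tcp_rot: [3.141, -0.0, 1.377]
contact_force: [-0.6, -0.5, 1.9]
opening: 0.507
grasp_force: 31.6
plan [0.0004 0.0011 0.0025] [ 0.0001 -0.     -0.001 ] t 5.57 pos [609.1 -30.   19.5] F [-0.6 -0.5  1.9] open 0.507 grip 31.6
clamp xy now 62.1 68.1
```

```bash
python3 -m inch '[[[0.01,0.0,0.005,0,0,0],[0.02,0,0.005,0,0,0],[0.02,0,0.005,0,0,0],[0.02,0,0.005,0,0,0]]]'; python3 -m inch '[[[0,0,0,0,0,0],[0,0,0,0,0,0],[0,0,0,0,0,0],[0,0,0,0,0,0]]]' 0.26 20; python3 -c "
from h import *
cp(48,67.5,22)"
```

```text
clock: 5.9
eef_pos: [610.2, -27.1, 19.4]
tcp_rot: [3.141, 0.001, 1.378]
contact_force: [-4.2, -5.3, 11.5]
opening: 0.509
grasp_force: 32.9
clock: 6.23
eef_pos: [609.7, -26.0, 18.1]
tcp_rot: [-3.141, -0.0, 1.378]
contact_force: [0.6, 0.1, -0.2]
opening: 0.626
grasp_force: 0.0
plan [ 0.0502 -0.0021 -0.0196] [-0.0001 -0.     -0.001 ] t 6.23 pos [609.7 -26.   18.1] F [ 0.6  0.1 -0.2] open 0.626 grip 0.0
clamp xy now 58.1 67.9
```

```bash
python3 -m inch '[[[0,0,-0.02,0,0,0],[0.03,-0.002,-0.02,0,0,0],[0.05,-0.002,-0.02,0,0,0],[0.05,-0.002,-0.02,0,0,0],[0.05,-0.002,-0.02,0,0,0]]]'; python3 -m inch '[[[0,0,0,0,0,0],[0,0,0,0,0,0],[0,0,0,0,0,0],[0,0,0,0,0,0],[0,0,0,0,0,0]]]' -0.2 20; python3 -m inch '[[[0,0,0,0,0,0],[0,0,0,0,0,0],[0,0,0,0,0,0],[0,0,0,0,0,0]]]' 0.26 20; python3 -c "
from h import *
cp(48,67.5,90)"
```

```text
clock: 6.65
eef_pos: [611.4, -15.8, 22.3]
tcp_rot: [3.141, -0.0, 1.378]
contact_force: [0.3, 0.4, 0.6]
opening: 0.63
grasp_force: 0.0
clock: 7.07
eef_pos: [611.4, -16.2, 22.4]
tcp_rot: [3.141, -0.0, 1.377]
contact_force: [0.8, 2.1, 2.9]
opening: 0.507
grasp_force: 20.7
clock: 7.4
eef_pos: [611.2, -16.3, 22.2]
tcp_rot: [-3.141, 0.0, 1.377]
contact_force: [0.2, 0.4, -0.1]
opening: 0.629
grasp_force: 0.0
plan [ 0.0011 -0.0004 -0.3391] [-0.0001  0.     -0.001 ] t 7.4 pos [611.2 -16.3  22.2] F [ 0.2  0.4 -0.1] open 0.629 grip 0.0
clamp xy now 48.2 67.6
```

Next I'll raise the arm, shift toward the far jaw so the camera is over the halves, and look.

```bash
python3 -m inch '[[[0,0,-0.15,0,0,0],[0,0,-0.3,0,0,0],[-0.1,0,-0.5,0,0,0],[-0.2,0,-0.55,0,0,0],[-0.2,0,-0.55,0,0,0],[-0.2,0,-0.55,0,0,0],[-0.2,0,-0.55,0,0,0]]]' 0.8; python3 - <<'E'
from h import *
cp(48,67.5,130)
s=r.sense();im=r.grab_frame("wrist");cv2.imwrite("pics/w6.png",im[:,:,::-1]);c=cam("wrist",s)
for b in blobs(im,*BROWN,100)[:3]:
    a=cv2.approxPolyDP(b,2,True)[:,0];print(tocl(ray(c,a,46)).tolist(),a.tolist())
cv2.imwrite("pics/w6c.png",cv2.resize(im[60:300,100:400,::-1],(750,600),interpolation=cv2.INTER_CUBIC))
E
```

```text
clock: 7.98
eef_pos: [603.1, -55.3, 131.6]
tcp_rot: [-3.141, -0.0, 1.377]
contact_force: [0.1, 0.1, -0.9]
opening: 0.898
grasp_force: 0.0
plan [0.2002 0.0022 0.0079] [-0.0003 -0.     -0.0012] t 7.98 pos [603.1 -55.3 131.6] F [ 0.1  0.1 -0.9] open 0.898 grip 0.0
clamp xy now 88.0 66.9
[[22.5, 45.8], [27.8, 47.7], [28.5, 59.5], [29.1, 47.7], [31.1, 44.2], [42.8, 44.5], [46.3, 46.5], [63.4, 45.3], [62.9, 87.7], [48.6, 88.2], [45.1, 84.6], [43.7, 88.1], [28.7, 87.1], [26.6, 74.6], [28.6, 74.0], [27.9, 69.1], [23.2, 64.3], [22.6, 65.7], [27.2, 64.3], [26.5, 60.2], [24.5, 59.5], [27.9, 56.7], [22.5, 52.7], [25.2, 52.6]] [[230, 103], [233, 111], [250, 112], [233, 113], [228, 116], [229, 133], [232, 138], [231, 162], [290, 161], [291, 141], [286, 136], [291, 134], [290, 112], [272, 109], [271, 112], [264, 111], [257, 104], [259, 103], [257, 110], [251, 109], [250, 106], [246, 111], [240, 103], [240, 107]]
```

View pics/w6c.png

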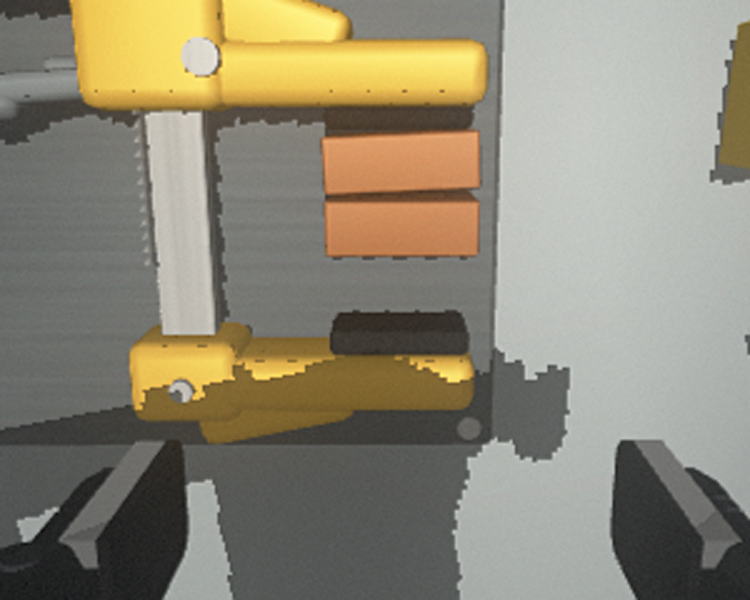

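The halves stand side by side with broad faces adjacent, at crop rows 130–257. Their ends are within about 1 mm and there is a thin wedge between them. Next is the trigger: turn 90° so the fingers close along the clamp's x.

```bash
python3 -m inch '[[[0.25,-0.3,0,0,0,0.25],[0.25,-0.3,0,0,0,0.25],[0.25,-0.3,0,0,0,0.25],[0.25,-0.3,0,0,0,0.25],[0.25,-0.3,0,0,0,0.25],[0.25,-0.3,0,0,0,0.25],[0.25,-0.3,0,0,0,0.25]]]' 1; python3 -c "
from h import *
cp(-5,-54,110,-100.9)"
```

```text
clock: 8.62
eef_pos: [553.5, 6.0, 130.9]
tcp_rot: [-3.14, 0.002, 0.586]
contact_force: [-0.4, -0.4, 1.2]
opening: 0.998
grasp_force: 0.0
plan [-0.0686 -0.3628  0.1052] [-2.00e-04  8.00e-04  2.47e-01] t 8.62 pos [553.5   6.  130.9] F [-0.4 -0.4  1.2] open 0.998 grip 0.0
clamp xy now 37.2 6.7
```

```bash
python3 -m inch '[[[-0.069,-0.363,0.1,0,0,0.247],[-0.069,-0.363,0.1,0,0,0.247],[-0.069,-0.363,0.1,0,0,0.247],[-0.069,-0.363,0.1,0,0,0.247],[-0.069,-0.363,0.1,0,0,0.247],[-0.069,-0.363,0.1,0,0,0.247],[-0.069,-0.363,0.1,0,0,0.247],[-0.069,-0.363,0.1,0,0,0.247]]]' 1; python3 - <<'E'
from h import *
cp(-5,-54,16,-100.9)
s=r.sense();im=r.grab_frame("wrist");c=cam("wrist",s)
P=[[-30,-55,42],[-10,-55,42],[28,-55,40],[8,12,46],[33,-76,40]]
for p in P:
    w=O0+p[0]*EX+p[1]*EY;q=proj(c,[[w[0],w[1],p[2]]])[0];print(p,q.round());im=cv2.circle(im.copy(),tuple(int(v) for v in q),3,(255,0,255),-1)
cv2.imwrite("pics/w7.png",im[:,:,::-1])
E
```

```text
clock: 9.28
eef_pos: [501.5, 58.2, 111.1]
tcp_rot: [3.141, 0.002, -0.184]
contact_force: [-0.1, -0.1, 0.4]
opening: 0.998
grasp_force: 0.0
plan [ 0.0026 -0.004   0.4754] [0.0002 0.0007 0.0019] t 9.28 pos [501.5  58.2 111.1] F [-0.1 -0.1  0.4] open 0.998 grip 0.0
clamp xy now -4.3 -54.3
[-30, -55, 42] [221. 201.]
[-10, -55, 42] [250. 201.]
[28, -55, 40] [305. 201.]
[8, 12, 46] [279. 100.]
[33, -76, 40] [311. 229.]
```

View pics/w7.png

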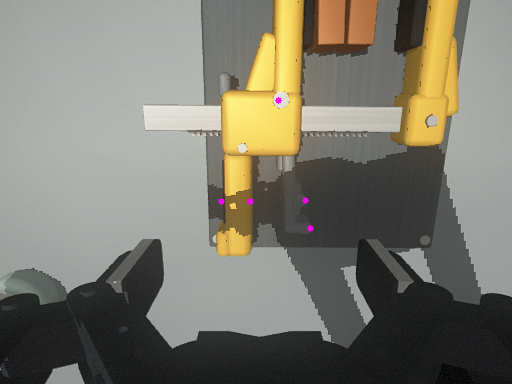

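The projected dots fall on the handle (226–252,201) and the trigger (≈297,200) to within about 2–3 mm. Both fingers clear them, and the jar is far off to the left. I'll descend and make the first squeeze.

```bash
python3 -m inch '[[[0.003,-0.004,0.2,0,0,0.002],[0.003,-0.004,0.35,0,0,0.002],[0.003,-0.004,0.46,0,0,0.002],[0.003,-0.004,0.47,0,0,0.002],[0.003,-0.004,0.47,0,0,0.002]]]' 1 20; python3 -m inch '[[[0,-0.01,0,0,0,0],[0,-0.02,0,0,0,0],[0,-0.03,0,0,0,0],[0,-0.04,0,0,0,0],[0,-0.05,0,0,0,0],[0,-0.05,0,0,0,0],[0,-0.05,0,0,0,0]]]' -0.15 20; python3 - <<'E'
from h import *
cp(-15,-54,16,-100.9)
s=r.sense();im=r.grab_frame("wrist");cv2.imwrite("pics/w8.png",im[:,:,::-1])
E
```

```text
clock: 9.75
eef_pos: [501.7, 58.4, 17.0]
tcp_rot: [3.14, 0.004, -0.189]
contact_force: [0.5, -0.3, -0.2]
opening: 1.003
grasp_force: 0.0
clock: 10.33
eef_pos: [505.8, 68.1, 19.5]
tcp_rot: [-3.141, -0.002, -0.19]
contact_force: [-1.2, -4.9, 3.2]
opening: 0.425
grasp_force: 2.3
plan [-0.0104 -0.0013  0.0175] [-0.0001 -0.0006  0.0002] t 10.33 pos [505.8  68.1  19.5] F [-1.2 -4.9  3.2] open 0.425 grip 2.3
clamp xy now -14.7 -51.9
```

```bash
python3 -m inch '[[[-0.005,0,0,0,0,0],[-0.005,0,0,0,0,0],[-0.005,0,0,0,0,0],[-0.005,0,0,0,0,0]]]' -0.3 20; python3 -m inch '[[[0,0.01,0,0,0,0],[0,0.03,0,0,0,0],[0,0.05,0,0,0,0],[0,0.055,0,0,0,0],[0,0.055,0,0,0,0],[0,0.055,0,0,0,0]]]' 0.9 20; python3 - <<'E'
from h import *
cp(-5,-54,16,-100.9)
s=r.sense();im=r.grab_frame("top");c=cam("top")
def far(im,c,z=44):
    # far jaw yellow blob: largest clamp-x among yellow pixels near y 50..85
    h=cv2.cvtColor(im,cv2.COLOR_RGB2HSV);m=cv2.inRange(h,*map(np.array,YEL));v,u=np.nonzero(m);q=tocl(ray(c,np.c_[u,v],z))
    k=(q[:,1]>30)&(q[:,1]<85)&(q[:,0]>50);return np.percentile(q[k,0],[3,50,97])
print(far(cv2.imread("pics/top0.png")[:,:,::-1].copy(),c),far(im,c))
E
```

```text
clock: 10.72
eef_pos: [505.4, 68.2, 19.1]
tcp_rot: [-3.141, -0.003, -0.19]
contact_force: [1.4, -5.6, 3.8]
opening: 0.349
grasp_force: 2.9
clock: 11.22
eef_pos: [501.9, 57.5, 18.3]
tcp_rot: [-3.141, 0.0, -0.191]
contact_force: [0.3, -0.1, -0.1]
opening: 0.952
grasp_force: 0.0
plan [-0.0014 -0.0071  0.0113] [-0.0001  0.     -0.0002] t 11.22 pos [501.9  57.5  18.3] F [ 0.3 -0.1 -0.1] open 0.952 grip 0.0
clamp xy now -3.6 -53.7
[ 93.2   106.95  116.955] [ 85.2    98.9   108.485]
```

```bash
python3 -m inch '[[[0,-0.01,0,0,0,0],[0,-0.02,0,0,0,0],[0,-0.035,0,0,0,0],[0,-0.05,0,0,0,0],[0,-0.057,0,0,0,0],[0,-0.057,0,0,0,0],[0,-0.057,0,0,0,0],[0,-0.057,0,0,0,0]]]' -0.3 20; python3 -m inch '[[[0,0,0,0,0,0],[0,0.02,0,0,0,0],[0,0.04,0,0,0,0],[0,0.057,0,0,0,0],[0,0.057,0,0,0,0],[0,0.057,0,0,0,0]]]' 0.9 20; python3 - <<'E'
from h import *
cp(-5,-54,16,-100.9)
s=r.sense();im=r.grab_frame("top");c=cam("top")
h=cv2.cvtColor(im,cv2.COLOR_RGB2HSV);m=cv2.inRange(h,*map(np.array,YEL));v,u=np.nonzero(m);q=tocl(ray(c,np.c_[u,v],44))
k=(q[:,1]>30)&(q[:,1]<85)&(q[:,0]>50);print(np.percentile(q[k,0],[3,50,97]))
im=r.grab_frame("wrist");cv2.imwrite("pics/w8.png",im[:,:,::-1])
E
```

```text
clock: 11.93
eef_pos: [504.0, 68.6, 18.3]
tcp_rot: [3.141, 0.0, -0.19]
contact_force: [-2.5, -4.8, 3.8]
opening: 0.35
grasp_force: 2.1
clock: 12.43
eef_pos: [502.1, 57.3, 18.3]
tcp_rot: [-3.141, -0.0, -0.191]
contact_force: [-0.0, -0.8, -0.7]
opening: 0.946
grasp_force: 0.0
plan [-0.0022 -0.0076  0.0116] [-0.0001 -0.0001 -0.0002] t 12.43 pos [502.1  57.3  18.3] F [-0.  -0.8 -0.7] open 0.946 grip 0.0
clamp xy now -3.5 -53.6
[ 77.1  90.9 100. ]
```

```bash
python3 -m inch '[[[0,-0.01,0,0,0,0],[0,-0.02,0,0,0,0],[0,-0.035,0,0,0,0],[0,-0.05,0,0,0,0],[0,-0.057,0,0,0,0],[0,-0.057,0,0,0,0],[0,-0.057,0,0,0,0]]]' -0.12 20; python3 -m inch '[[[0,0,0,0,0,0],[0,0,0,0,0,0]]]' -0.2 20;python3 -m inch '[[[0,0,0,0,0,0],[0,0,0,0,0,0]]]' -0.25 20; python3 - <<'E'
from h import *
cp(-15,-54,16,-100.9)
s=r.sense();im=r.grab_frame("top");c=cam("top")
h=cv2.cvtColor(im,cv2.COLOR_RGB2HSV);m=cv2.inRange(h,*map(np.array,YEL));v,u=np.nonzero(m);q=tocl(ray(c,np.c_[u,v],44))
k=(q[:,1]>30)&(q[:,1]<85)&(q[:,0]>50);print(np.percentile(q[k,0],[3,50,97]))
E
```

```text
clock: 13.12
eef_pos: [503.8, 68.7, 18.3]
tcp_rot: [3.141, 0.001, -0.19]
contact_force: [-1.6, -5.5, 4.0]
opening: 0.438
grasp_force: 2.3
clock: 13.28
eef_pos: [503.9, 68.6, 18.4]
tcp_rot: [3.141, 0.0, -0.19]
contact_force: [-1.8, -5.0, 4.4]
opening: 0.399
grasp_force: 2.4
clock: 13.45
eef_pos: [504.1, 68.5, 18.4]
tcp_rot: [3.141, 0.0, -0.19]
contact_force: [-1.3, -5.2, 5.3]
opening: 0.375
grasp_force: 2.7
plan [-0.0015 -0.001   0.0121] [0.0001 0.     0.0001] t 13.45 pos [504.1  68.5  18.4] F [-1.3 -5.2  5.3] open 0.375 grip 2.7
clamp xy now -14.8 -53.7
[68.6   82.8   92.325]
```

```bash
python3 -m inch '[[[0,0,0,0,0,0],[0,0.02,0,0,0,0],[0,0.04,0,0,0,0],[0,0.057,0,0,0,0],[0,0.057,0,0,0,0],[0,0.057,0,0,0,0]]]' 1 20;  python3 -m inch '[[[0,0,-0.2,0,0,0],[0,0,-0.4,0,0,0],[0.2,0,-0.5,0,0,0],[0.3,0,-0.5,0,0,0],[0.3,0,-0.5,0,0,0],[0.3,0,-0.5,0,0,0]]]'; python3 - <<'E'
from h import *
cp(46,67.5,110)
s=r.sense();im=r.grab_frame("wrist");cv2.imwrite("pics/w9.png",im[:,:,::-1]);c=cam("wrist",s)
for b in blobs(im,*BROWN,100)[:3]:
    a=cv2.approxPolyDP(b,2,True)[:,0];print(tocl(ray(c,a,46)).tolist(),a.tolist())
cv2.imwrite("pics/w9c.png",cv2.resize(im[0:240,200:500,::-1],(750,600),interpolation=cv2.INTER_CUBIC))
E
```

```text
clock: 14.0
eef_pos: [502.0, 57.4, 18.3]
tcp_rot: [-3.141, -0.0, -0.191]
contact_force: [0.4, -0.2, -0.0]
opening: 0.998
grasp_force: 0.0
clock: 14.5
eef_pos: [561.9, 46.1, 118.7]
tcp_rot: [-3.141, -0.001, -0.191]
contact_force: [-0.7, -0.5, -0.4]
opening: 1.001
grasp_force: 0.0
plan [0.3008 0.2488 0.0439] [ 2.000e-04 -5.000e-04 -5.002e-01] t 14.5 pos [561.9  46.1 118.7] F [-0.7 -0.5 -0.4] open 1.001 grip 0.0
clamp xy now -3.8 7.4
[[27.1, 86.3], [27.4, 75.3], [25.0, 71.6], [26.4, 67.8], [24.5, 67.8], [23.7, 70.3], [23.2, 67.2], [21.7, 72.2], [21.8, 45.7], [26.4, 47.7], [30.6, 44.4], [60.7, 44.3], [63.6, 49.6], [65.2, 47.0], [63.3, 45.6], [67.3, 45.6], [68.2, 50.3], [66.6, 46.3], [65.0, 48.9], [66.9, 50.3], [62.3, 49.6], [62.5, 54.9], [63.5, 51.6], [68.8, 51.6], [62.5, 54.9], [63.7, 56.8], [65.2, 54.2], [67.0, 57.4], [68.6, 54.2], [66.7, 52.9], [68.6, 53.5], [68.8, 59.4], [66.4, 56.8], [62.3, 57.5], [64.3, 58.1], [63.4, 61.3], [62.1, 60.7], [61.9, 62.6], [63.9, 62.6], [61.8, 65.2], [61.9, 87.4], [34.6, 88.1]] [[307, 80], [307, 98], [303, 104], [305, 110], [302, 110], [301, 106], [300, 111], [298, 103], [297, 144], [304, 141], [310, 146], [355, 146], [360, 138], [362, 142], [359, 144], [365, 144], [367, 137], [364, 143], [362, 139], [365, 137], [358, 138], [359, 130], [360, 135], [368, 135], [359, 130], [361, 127], [363, 131], [366, 126], [368, 131], [365, 133], [368, 132], [369, 123], [365, 127], [359, 126], [362, 125], [361, 120], [359, 121], [359, 118], [362, 118], [359, 114], [362, 78], [319, 77]]
```

View pics/w9c.png

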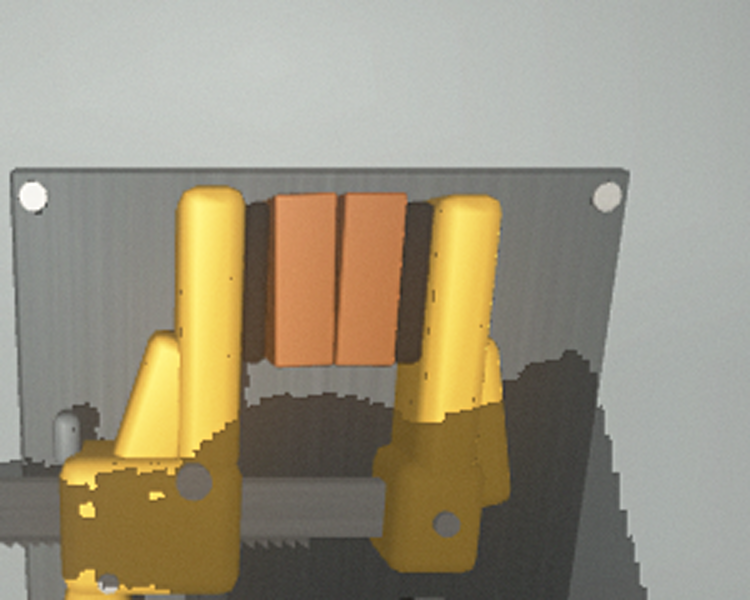

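The ends are flush to well under 1 mm (crop rows 193/195 at the top, 366/366 at the bottom), and the far pad is nearly touching at crop column 405. I'll go back to the trigger for the tightening strokes in small force-watched steps, stopping at roughly 13–15 N on the trigger.

```bash
python3 -m inch '[[[-0.2,-0.003,0,0,0,0],[-0.305,-0.005,0,0,0,0],[-0.305,-0.005,0.1,0,0,0],[-0.305,-0.005,0.3,0,0,0],[-0.305,-0.005,0.45,0,0,0],[-0.305,-0.005,0.5,0,0,0],[-0.305,-0.005,0.5,0,0,0]]]' 1 20; python3 -m inch '[[[0,-0.01,0,0,0,0],[0,-0.02,0,0,0,0],[0,-0.035,0,0,0,0],[0,-0.05,0,0,0,0],[0,-0.057,0,0,0,0],[0,-0.057,0,0,0,0],[0,-0.057,0,0,0,0]]]' 0.35 20; python3 -m inch '[[[0,0,0,0,0,0],[0,0,0,0,0,0]]]' 0.25 20;python3 -m inch '[[[0,0,0,0,0,0],[0,0,0,0,0,0]]]' 0.15 20; python3 -c "
from h import *
cp(-15,-54,16,-100.9)"
```

```text
clock: 15.13
eef_pos: [497.8, 58.5, 15.8]
tcp_rot: [3.14, 0.006, -0.19]
contact_force: [-0.4, -0.1, -0.0]
opening: 1.003
grasp_force: 0.0
clock: 15.72
eef_pos: [502.9, 69.6, 19.7]
tcp_rot: [3.141, 0.0, -0.19]
contact_force: [-3.5, -5.1, 3.3]
opening: 0.677
grasp_force: 2.7
clock: 15.88
eef_pos: [503.1, 69.5, 19.9]
tcp_rot: [3.141, -0.0, -0.19]
contact_force: [-3.7, -5.2, 3.4]
opening: 0.625
grasp_force: 3.2
clock: 16.05
eef_pos: [503.3, 69.3, 20.0]
tcp_rot: [3.141, -0.001, -0.19]
contact_force: [-3.1, -6.8, 5.9]
opening: 0.573
grasp_force: 3.7
plan [0.0032 0.0024 0.0202] [ 0.0003 -0.0002  0.0002] t 16.05 pos [503.3  69.3  20. ] F [-3.1 -6.8  5.9] open 0.573 grip 3.7
clamp xy now -15.5 -54.7
```

```bash
python3 -m inch '[[[0,0,0,0,0,0],[0,0,0,0,0,0]]]' 0.1 20;python3 -m inch '[[[0,0,0,0,0,0],[0,0,0,0,0,0]]]' 0.05 20 | tail -4
```

```text
clock: 16.22
eef_pos: [503.4, 69.3, 20.1]
tcp_rot: [3.141, -0.001, -0.19]
contact_force: [-3.5, -7.2, 5.6]
opening: 0.551
grasp_force: 4.1
tcp_rot: [3.141, -0.001, -0.19]
contact_force: [-3.6, -8.5, 7.0]
opening: 0.53
grasp_force: 4.4
```

```bash
python3 -m inch '[[[0,0,0,0,0,0],[0,0,0,0,0,0]]]' 0.0 20|tail -4
```

```text
tcp_rot: [3.141, -0.001, -0.19]
contact_force: [-3.7, -9.2, 7.3]
opening: 0.497
grasp_force: 4.6
```

```bash
python3 -m inch '[[[0,0,0,0,0,0],[0,0,0,0,0,0]]]' -0.06 20|tail -3
```

```text
contact_force: [-3.1, -9.4, 7.1]
opening: 0.467
grasp_force: 4.9
```

```bash
python3 -m inch '[[[0,0,0,0,0,0],[0,0,0,0,0,0]]]' -0.12 20|tail -3
```

```text
contact_force: [-2.9, -10.6, 7.6]
opening: 0.437
grasp_force: 5.3
```

```bash
python3 -m inch '[[[0,0,0,0,0,0],[0,0,0,0,0,0]]]' -0.19 20|tail -3;python3 -m inch '[[[0,0,0,0,0,0],[0,0,0,0,0,0]]]' -0.24 20|tail -3
```

```text
contact_force: [-2.4, -11.0, 8.6]
opening: 0.406
grasp_force: 5.6
contact_force: [-3.1, -11.3, 9.5]
opening: 0.382
grasp_force: 6.0
```

```bash
python3 -m inch '[[[0,0,0,0,0,0],[0,0,0,0,0,0],[0,0.02,0,0,0,0],[0,0.04,0,0,0,0],[0,0.057,0,0,0,0],[0,0.057,0,0,0,0],[0,0.057,0,0,0,0]]]' 0.9 20|tail -3; python3 - <<'E'
from h import *
cp(-5,-54,17,-100.9)
im=r.grab_frame("top");c=cam("top")
h=cv2.cvtColor(im,cv2.COLOR_RGB2HSV);m=cv2.inRange(h,*map(np.array,YEL));v,u=np.nonzero(m);q=tocl(ray(c,np.c_[u,v],44))
k=(q[:,1]>30)&(q[:,1]<85)&(q[:,0]>50);print(np.percentile(q[k,0],[3,50,97]))
E
python3 -m inch '[[[0,-0.01,0,0,0,0],[0,-0.02,0,0,0,0],[0,-0.035,0,0,0,0],[0,-0.05,0,0,0,0],[0,-0.057,0,0,0,0],[0,-0.057,0,0,0,0],[0,-0.057,0,0,0,0]]]' 0.4 20;python3 -m inch '[[[0,0,0,0,0,0],[0,0,0,0,0,0]]]' 0.33 20|tail -3;
```

```text
contact_force: [0.6, -0.5, 0.5]
opening: 0.947
grasp_force: 0.0
plan [ 0.0028 -0.0025  0.0072] [-0.0001 -0.0001 -0.0002] t 17.8 pos [501.3  58.5  18.4] F [ 0.6 -0.5  0.5] open 0.947 grip 0.0
clamp xy now -4.5 -54.6
[63.4  76.7  85.33]
clock: 18.43
eef_pos: [501.8, 69.0, 18.2]
tcp_rot: [3.139, 0.003, -0.189]
contact_force: [-4.6, -10.5, 7.7]
opening: 0.706
grasp_force: 5.5
contact_force: [-5.3, -10.7, 9.6]
opening: 0.666
grasp_force: 6.0
```

```bash
python3 -m inch '[[[0,0,0,0,0,0],[0,0,0,0,0,0]]]' 0.25 20|tail -3;python3 -m inch '[[[0,0,0,0,0,0],[0,0,0,0,0,0]]]' 0.2 20|tail -3
```

```text
contact_force: [-4.9, -11.6, 10.4]
opening: 0.627
grasp_force: 6.4
contact_force: [-4.6, -13.6, 9.8]
opening: 0.604
grasp_force: 6.7
```

```bash
python3 -m inch '[[[0,0,0,0,0,0],[0,0.02,0,0,0,0],[0,0.04,0,0,0,0],[0,0.055,0,0,0,0],[0,0.055,0,0,0,0],[0,0.055,0,0,0,0]]]' 1 20|tail -3; python3 -m inch '[[[0,0,-0.2,0,0,0],[0,0,-0.4,0,0,0],[0.2,0,-0.5,0,0,0],[0.3,0,-0.5,0,0,0],[0.3,0,-0.5,0,0,0],[0.3,0,-0.5,0,0,0],[0.3,0,-0.5,0,0,0]]]'; python3 - <<'E'
from h import *
im=r.grab_frame("top");c=cam("top")
h=cv2.cvtColor(im,cv2.COLOR_RGB2HSV);m=cv2.inRange(h,*map(np.array,YEL));v,u=np.nonzero(m);q=tocl(ray(c,np.c_[u,v],44))
k=(q[:,1]>30)&(q[:,1]<85)&(q[:,0]>50);print(np.percentile(q[k,0],[3,50,97]))
im=r.grab_frame("wrist");cv2.imwrite("pics/w10c.png",cv2.resize(im[0:240,200:500,::-1],(750,600),interpolation=cv2.INTER_CUBIC))
E
```

```text
contact_force: [-0.3, -0.5, -0.2]
opening: 0.998
grasp_force: 0.0
clock: 20.02
eef_pos: [559.0, 47.8, 117.6]
tcp_rot: [3.141, 0.002, -0.19]
contact_force: [-0.0, 0.0, 0.5]
opening: 0.995
grasp_force: 0.0
[61.5   75.45  84.848]
```

View pics/w10c.png

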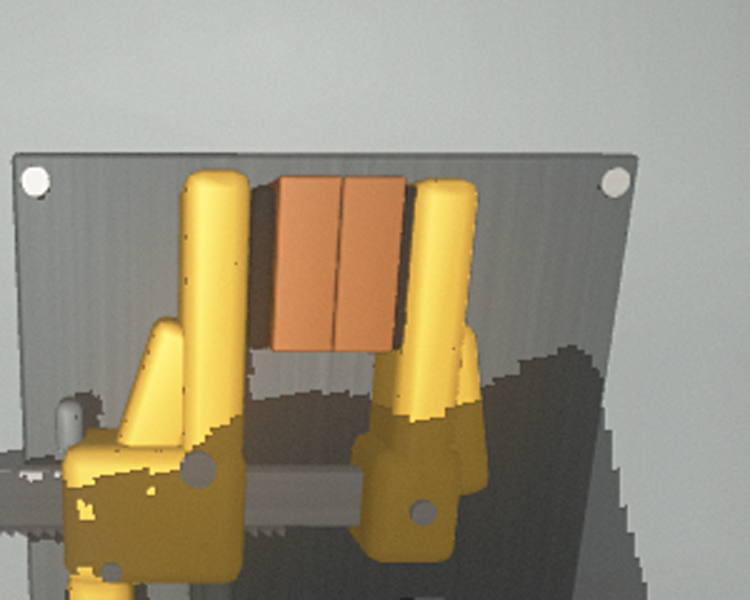

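The halves are tight face to face with flush ends (crop rows 177 and 351). The far pad is visibly compressed, by an estimated 5 mm (about 15–19 N). The gripper is clear, so I'm handing in.

```bash
python3 -c "
from rig import r
print(r.sign_off())"
```

```text
the job is handed in; nothing more can be done
None
```

The two halves are clamped face to face with their ends flush, at an estimated 15–19 N using the trigger only; the trigger has been let go, nothing else was touched, and the job was handed in at about 20 s (no verdict returned).

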